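# Fit the drive ring on the studs of the lacquering turntable

### The arm

A 7-joint arm with a two-finger parallel gripper is mounted at the origin on a cart in front of the work surface, level with it; the furniture and walls round the work are solid. World frame = base frame: x ahead of the robot, y to its left, z up, the work surface at z = 0. Lengths are in m, angles in rad, forces in N, time in s.
With the tool pointing down it reaches from about 0.4 to 0.85 m from the base axis. Payload 4.5 kg.
Tool frame: the origin (TCP) lies where the fingers leave the gripper's body, on its centre line; the fingertips stand 64 mm ahead of it and the grasp point (between the pads) lies 45 mm ahead of it; z points along the fingers, y is the direction in which the jaws open and shut (so a half turn about z gives the same grasp; the last joint's range is limited). The gripper opens to 88 mm and grips with 3 to 60 N. Pads are 18 mm wide; open, the fingers measure 123 mm over their backs; the gripper's body (75 mm by 187 mm) begins 45 mm behind the grasp point.
Start: joints at [-1.298, 0.689, -0.195, 1.565, 0.157, 0.902, -0.215], TCP at [0.148, 0.607, 0.303] pointing down, gripper open.
Joint ranges: [-3.01, 3.01], [-0.46, 2.08], [-1.47, 1.51], [0.13, 2.56], [-1, 4.14], [0.04, 2.09], [-2.66, 2.66]. Speed limits (rad/s): [2.57, 2.57, 3.14, 3.14, 3.14, 3.14, 3.14].

### API

Orientations are given as a unit quaternion [x, y, z, w].
In Python, from plant import monitor, snapshot, workorder, finder gives the robot as it stands.
- The arm moves only by the tool carry_out, never from a script. Its argument "motion" is one flat list of numbers, 6 for each row, row after row: the shift along the tool's x, y, z in cm, then the turn, a rotation vector about the tool's x, y, z in rad. In form: [x, y, z, rx, ry, rz, x, y, z, rx, ry, rz, ...]. A call has 1 to 8 rows; each row shifts and turns the commanded pose from where the row before left it, along the tool's axes as they then stand; what a row does not reach is not made up. A row lasts 1/8 s, in which the tool goes at most 62.5 mm and 10.7 degrees, less where a joint would pass 70% of its speed; a pose out of reach is approached as far as the arm can. A call with a gripper value outside its range is refused whole. "hand" is the finger opening in cm, from 0 to 8.81, set as the call begins (left out, the last holds). The fingers move at their own pace and stop on an object; "grip_force" is the grip in N (left out, the last holds). Time passes only in rows, so rows that do not move let the fingers close. It gives the time, the measured TCP pose, the force and the opening at its end, in the units of the state.
- monitor.get_state(): the state, without advancing time (a new reading comes with each control period).
- snapshot(name): name is "scene" or "top"; returns a dict with "frame" (384x512x3 uint8, red, green, blue), "range_z" (384x512 float32, m along the optical axis (not along the pixel's ray), 0 where there is no reading), "fx", "fy", "cx", "cy" (pixels), "D" ([k1, k2, p1, p2, k3] as OpenCV has them; the pictures are not rectified), "rvec" (rotation vector, rad) and "tvec" (3), from world to camera coordinates, as OpenCV has them. Camera axes: x right, y down, z forward; pixel columns grow to the right and rows downward; lengths in m; the calibration is good to about 2 mm. A picture is of the moment at which its call begins.
- workorder.finish_job(): hands the job in, once; it reports no verdict.
Trained networks look in a picture, given as the dict that the camera call returned (one of the last four; its "shot" number tells which), for a name from the list of things; names that differ only in an ending like _2 or _b are one class to them, and where a whole thing is asked for, a point or a joint stands for the part that bears it (a point fixed in the world has none). Each returns a list of dicts, best first, with "p" (0 to 1); they miss things now and then, are a little off and sometimes report something else, mostly with a low value. They report only what shows in the picture. A call takes as long as a camera call.
- finder.masks_of(picture, thing): "pixels" (384x512 bool, what is visible of it) and "extent" ([left, top, right, bottom] in pixels, round what is visible of it).
The state is a dict: "clock": time; "q": joint angles; "qd": joint speeds; "joint_torque": joint torques, N m; "tool_pos": TCP position; "eef_rot": TCP orientation; "contact_force": force on the tool from outside, world axes, zero at the start; "moment": the same for the moment, N m; "opening": opening from 0.0 (shut) to 1.0 (fully open).
Only numpy, scipy, OpenCV 4.12 (cv2) and the standard library are available. Lean on these libraries where they do the work, as an engineer would, in place of code of your own. Each camera call takes 0.05 s, during which the arm holds its last target. There are 200 camera calls.

### The job

Fit the aluminium drive ring on the small turntable: over the spindle, turned until its three eyes drop over the three brass studs, then fully home and flat on the hub. Feel for the studs gently: do not bear down hard on the sprung hub, and do not force the ring round once the studs have caught. Then put the brass cap over the spindle so that it sits on the ring's red boss, let go, and leave the glue pot, the thread spool and the rubber stamp where they stand.

Things in the scene. Friction and masses are not known exactly. Their poses are not given: they have to be found in the camera images.
- turntable: Fixed turntable: green square foot 120 x 120 x 16 mm with a round column 60 mm wide up to 36 mm; origin at the centre of its underside, z up. Above it on a spring sits a dark round hub, 96 mm wide, 10 mm thick, upper face 62 mm above the origin, held by a brake (slips at 1.5 N m). From the hub rise one spindle and three studs.
- seat (a point): Centre of the hub's upper face, on the spindle's axis. Pressed from above, the hub with spindle and studs yields at about 5 N, then gives 0.8 N per mm over 12 mm to a hard stop; this point goes down with it but does not turn with the hub: its yaw says nothing of the studs.
- stud_plane (a point): Point on the axis level with the stud tips, 11 mm above the hub's face. Three brass studs 9 mm thick (top 3 mm tapered) stand at 36 mm radius, 120 degrees apart. Their angle is drawn afresh each time and NO pose reports it: see it or feel for it.
- spindle_tip (a point): Top of the steel spindle in the hub's centre, 10 mm thick, 52 mm above the hub's face, the top 5 mm tapered.
- drive_ring: Loose aluminium ring, 94 mm across, 8 mm thick, 0.28 to 0.44 kg, with a red square boss in its centre. Three round eyes with 12.4 mm holes lie at 36 mm radius, at 0, 120 and 240 degrees from its x axis; between them the rim is closed, so a stud not under an eye bears on it. Origin at the centre of the underside, z up; when home, the underside lies on the hub's face.
- boss_top (a point): Centre of the top of the ring's boss, 36 mm above the ring's underside. The boss, 34 x 34 mm with flats square to the ring's x and y, is the place to grip; a 13 mm bore for the spindle goes through it.
- cap: Loose brass cap, 32 mm wide, 32 mm tall, 0.14 kg, with fine ribs round it and from below a 13 mm bore 20 mm deep; origin at the centre of its underside, z up. On the spindle it sits on top of the ring's boss.
- glue_pot: Bystander: white round pot 65 mm wide, 44 mm tall; origin at the centre of its underside.
- thread_spool: Bystander: spool of red thread 40 mm wide, 48 mm tall; origin at the centre of its underside.
- rubber_stamp: Bystander: wooden-handled stamp 36 x 47 x 52 mm; origin at the centre of its underside.

How it is judged:
By the outcome, as a careful person would: the job done as asked, in the order asked, and still so for the second after the job is handed in, with the robot touching nothing.
It also fails if it takes over 72 s, if anything falls off the work surface, if the arm or the gripper's body presses on something with over 40 N, if the wrist force passes 120 N, or if a joint passes its speed limit or range.

## Working session

There is one attempt and no reset: what is moved stays moved. The work goes in short steps, Python scripts to look and compute and a tool call to move; the robot and the scene stay as the last step left them, time stands still between calls to the robot, and variables do not carry over. Pictures are saved under pics/ and viewed, about 8 in all and at most 12, crops included, and the job is handed in when it is done.

Besides the shell and the picture viewer there is one more tool, called after "Request:" as name(argument=value, ...), one argument or row to a line, values as JSON. carry_out: Moves the arm, as the interface text tells. Its arguments: {"type":"object","properties":{"motion":{"type":"array"},"hand":{"type":"number"},"grip_force":{"type":"number"}},"required":["motion"]}

```bash
mkdir -p pics; ls; cat > h.py <<'E'
import numpy as np, cv2
from scipy.spatial.transform import Rotation as R
from plant import monitor, snapshot, workorder, finder
def cloud(p):
    K=np.array([[p["fx"],0,p["cx"]],[0,p["fy"],p["cy"]],[0,0,1.]])
    v,u=np.mgrid[:384,:512]
    n=cv2.undistortPoints(np.stack([u.ravel(),v.ravel()],1).astype(np.float64).reshape(-1,1,2),K,np.array(p["D"],float)).reshape(384,512,2)
    z=p["range_z"].astype(float)
    c=np.dstack([n[...,0]*z,n[...,1]*z,z])
    Rm=cv2.Rodrigues(np.array(p["rvec"],float))[0]
    w=(c-np.array(p["tvec"],float).ravel())@Rm
    w[z==0]=np.nan
    return w
def save(p,name,ext=None,s=1):
    im=p["frame"][...,::-1]
    if ext: im=im[ext[1]:ext[3],ext[0]:ext[2]]
    cv2.imwrite("pics/"+name,cv2.resize(im,None,fx=s,fy=s,interpolation=cv2.INTER_CUBIC))
E
python3 - <<'E'
from h import *
s=monitor.get_state(); print({k:np.round(v,3) for k,v in s.items()})
ims=[]
for c in ("scene","top"):
    p=snapshot(c); w=cloud(p); save(p,c+"0.png",s=1.5)
    Rm=cv2.Rodrigues(np.array(p["rvec"],float))[0]; print(c,"cam",-Rm.T@np.array(p["tvec"]).ravel())
    for t in ("turntable","drive_ring","cap","glue_pot","thread_spool","rubber_stamp"):
        for m in finder.masks_of(p,t)[:2]:
            q=w[m["pixels"]]; q=q[~np.isnan(q[:,0])]
            if len(q): 
                zt=np.percentile(q[:,2],97); tp=q[q[:,2]>zt-.004]
                print(t,round(m["p"],2),m["extent"],"med",np.median(q,0).round(3),"ztop",zt.round(3),"topmean",tp.mean(0).round(4))
E
```

```text
pics
{'clock': np.float64(0.0), 'q': array([-1.298,  0.69 , -0.194,  1.566,  0.157,  0.903, -0.215]), 'qd': array([-0.   ,  0.   , -0.001, -0.001,  0.001, -0.   , -0.002]), 'joint_torque': array([-1.0000e-03, -5.2756e+01, -1.2670e+00, -1.5344e+01, -5.3000e-02,
        6.0000e-03,  0.0000e+00]), 'tool_pos': array([0.148, 0.607, 0.302]), 'eef_rot': array([ 0.119,  0.993, -0.001, -0.   ]), 'contact_force': array([ 0.335, -0.318,  0.254]), 'moment': array([ 0.011, -0.023,  0.003]), 'opening': np.float64(0.998)}
scene cam [ 0.00689158 -0.30059198  0.84538807]
turntable 0.66 [191.5, 212.9, 252.9, 273.9] med [0.493 0.02  0.022] ztop 0.071 topmean [0.5061 0.0271 0.0863]
drive_ring 0.93 [148.4, 202.2, 188.2, 233.5] med [0.521 0.164 0.01 ] ztop 0.037 topmean [0.5285 0.1737 0.0361]
cap 0.64 [317.1, 278.9, 334.5, 303.5] med [ 0.491 -0.201  0.03 ] ztop 0.034 topmean [ 0.4974 -0.2007  0.0319]
glue_pot 0.96 [171.3, 142.7, 202.0, 173.8] med [0.684 0.216 0.027] ztop 0.044 topmean [0.684  0.2153 0.0425]
thread_spool 0.68 [353.0, 194.5, 374.6, 224.2] med [ 0.703 -0.214  0.045] ztop 0.051 topmean [ 0.71
[... 271 characters left out ...]
.5116 0.0303 0.0641]
drive_ring 0.59 [173.1, 202.4, 209.2, 234.2] med [0.526 0.17  0.009] ztop 0.037 topmean [0.5298 0.1744 0.036 ]
cap 0.66 [330.8, 224.4, 350.0, 238.7] med [ 0.499 -0.197  0.031] ztop 0.034 topmean [ 0.4989 -0.1987  0.0325]
glue_pot 0.59 [161.1, 139.7, 187.5, 170.3] med [0.687 0.22  0.026] ztop 0.044 topmean [0.6872 0.2206 0.0428]
thread_spool 0.74 [334.9, 137.1, 356.9, 159.4] med [ 0.71  -0.21   0.046] ztop 0.05 topmean [ 0.7133 -0.2129  0.0482]
thread_spool 0.35 [226.2, 206.7, 267.4, 245.8] med [0.513 0.03  0.062] ztop 0.071 topmean [0.5125 0.0317 0.084 ]
rubber_stamp 0.57 [265.0, 121.1, 280.8, 133.9] med [ 0.756 -0.024  0.02 ] ztop 0.052 topmean [ 0.7587 -0.0237  0.0502]
```

```bash
python3 - <<'E'
from h import *
p=snapshot("top"); q=snapshot("scene")
a=p["frame"][185:275,160:360,::-1]; b=q["frame"][185:315,140:340,::-1]
f=lambda i:cv2.resize(i,None,fx=4,fy=4,interpolation=cv2.INTER_CUBIC)
cv2.imwrite("pics/a.png",f(a)); cv2.imwrite("pics/b.png",f(b))
E
```

```text
(no output)
```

View pics/a.png

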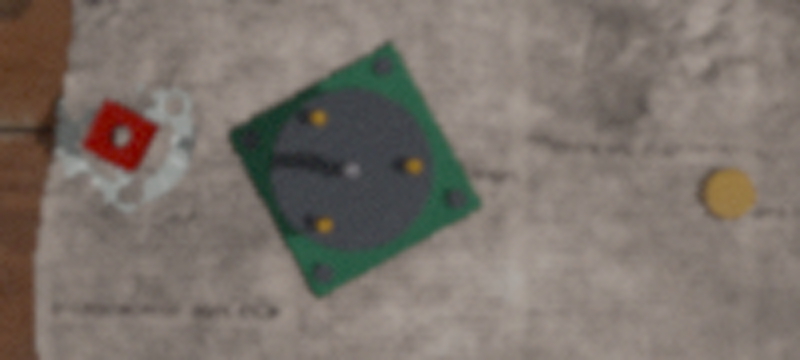

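View pics/b.png

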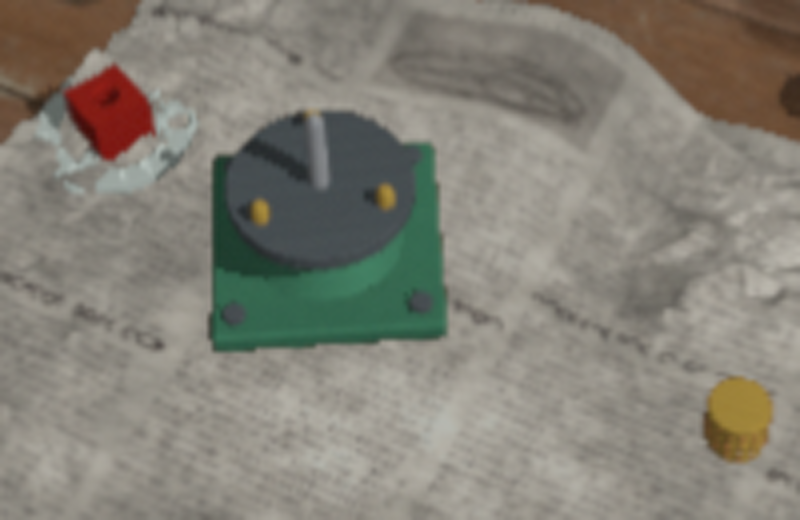

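```bash
cat >> h.py <<'E'
def onplane(p,uv,z):
    K=np.array([[p["fx"],0,p["cx"]],[0,p["fy"],p["cy"]],[0,0,1.]])
    n=cv2.undistortPoints(np.array(uv,float).reshape(-1,1,2),K,np.array(p["D"],float)).reshape(-1,2)
    Rm=cv2.Rodrigues(np.array(p["rvec"],float))[0]; C=-Rm.T@np.array(p["tvec"],float).ravel()
    d=np.c_[n,np.ones(len(n))]@Rm
    return (C+d*((z-C[2])/d[:,2])[:,None])[:,:2]
def blobs(mask,lo=4):
    n,l,st,c=cv2.connectedComponentsWithStats(mask.astype(np.uint8))
    return [(c[i],st[i,4],l==i) for i in range(1,n) if st[i,4]>=lo]
E
python3 - <<'E'
from h import *
for c in ("top","scene"):
    p=snapshot(c); hsv=cv2.cvtColor(p["frame"],cv2.COLOR_RGB2HSV).astype(int); H,S,V=hsv[...,0],hsv[...,1],hsv[...,2]
    w=cloud(p); reg=(w[...,0]>.42)&(w[...,0]<.62)&(w[...,1]>-.25)&(w[...,1]<.27)
    st=[]
    for cc,a,m in blobs(reg&(H>12)&(H<30)&(S>130)&(V>90)):
        xy=onplane(p,[cc],.071 if a<60 else .032)[0]; print(c,"brass",cc.round(1),a,xy.round(4))
        if a<60: st.append(xy)
    if len(st)==3:
        st=np.array(st); m=st.mean(0); d=st-m; print(" centre",m.round(4),"r",np.hypot(*d.T).round(4),"ang mod120",(np.degrees(np.arctan2(d[:,1],d[:,0]))%120).round(1))
    for cc,a,m in blobs(reg&((H<8)|(H>172))&(S>150)&(V>60),20):
        v,u=np.where(m&(w[...,2]>.030)); xy=onplane(p,np.c_[u,v],.036)
        if len(u)<20: continue
        r=cv2.minAreaRect((xy*1000).astype(np.float32)); print(c,"boss",a,len(u),xy.mean(0).round(4),r)
    # aluminium ring points
    if c=="top":
        save(p,"ring.png",(165,195,220,245),10)
        cc=np.array([.529,.174]); d=w[...,:2]-cc; rr=np.hypot(d[...,0],d[...,1])
        k=(rr>.028)&(rr<.044)&(w[...,2]<.02); an=np.degrees(np.arctan2(d[...,1],d[...,0]))%360
        for b in range(0,360,15):
            s=k&(an>=b)&(an<b+15); print(b,s.sum(),w[s][:,2].mean().round(4),V[s].mean().round(),S[s].mean().round(),end=" | ")
E
```

```text
top brass [165.5 191.2] 4 [0.5918 0.2245]
top brass [174. 191.] 5 [0.5927 0.2043]
top brass [158.1 196.1] 9 [0.5801 0.2416]
top brass [173.4 198.9] 7 [0.5742 0.2051]
top brass [167.5 202.2] 6 [0.5662 0.2188]
top brass [158.2 206.8] 10 [0.555  0.2405]
top brass [171.2 208. ] 4 [0.5527 0.2095]
top brass [155.6 211. ] 5 [0.5451 0.2463]
top brass [169.  211.2] 5 [0.5451 0.2146]
top brass [239. 214.] 9 [0.5411 0.0507]
top brass [263. 226.] 9 [ 0.514  -0.0056]
top brass [341.7 232.6] 86 [ 0.5   -0.199]
top brass [240.7 240.9] 9 [0.4788 0.0457]
top boss 164 149 [0.5298 0.1733] ((530.0280151367188, 173.18942260742188), (33.88766098022461, 31.30582618713379), 64.69485473632812)
0 22 0.0117 133.0 33.0 | 15 24 0.0122 132.0 34.0 | 30 25 0.0129 132.0 33.0 | 45 26 0.0106 128.0 31.0 | 60 23 0.0075 111.0 22.0 | 75 24 0.0076 94.0 12.0 | 90 25 0.0078 101.0 14.0 | 105 26 0.008 133.0 14.0 | 120 26 0.0082 140.0 14.0 | 135 25 0.0083 135.0 24.0 | 150 22 0.0081 134.0 16.0 | 165 26 0.0081 130.0 13.0 | 180 22 0.0086 122.0 25.0 | 195 27 0.0077 135.0 16.0 | 210 24 0.0079 146.0 8.0 | 225 23 0.0071 147.0 8.0 | 240 25 0.0075 151.0 9.0 | 255 25 0.0077 125.0 12.0 | 270 28 0.0075 140.0 10.0 | 285 24 0.0073 142.0 11.0 | 300 23 0.0061 139.0 20.0 | 315 25 0.0081 132.0 17.0 | 330 23 0.0083 133.0 30.0 | 345 27 0.0099 136.0 30.0 | scene brass [151.5 194.4] 75 [0.5522 0.2279]
scene brass [235.9 233.9] 14 [ 0.5099 -0.0071]
scene brass [204.5 237.6] 19 [0.4753 0.0445]
scene brass [324.2 289.1] 249 [ 0.4904 -0.2026]
scene boss 306 180 [0.526  0.1716] ((525.9664916992188, 171.84945678710938), (35.141441345214844, 33.82682800292969), 63.77898406982422)
```

View pics/ring.png

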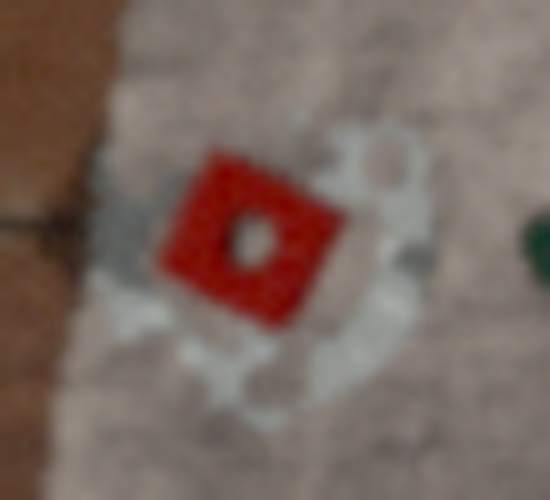

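The studs read 34.4° (mod 120) around (0.5113, 0.0303). The ring's eyes are at about 64°, 184° and 304°, and its boss flats at about 64.5°. I'll grip across the ring's y axis, with the jaw yaw at about -25.5°.

Request:
carry_out(
  motion=[-3.95,-2.76,0.8,0,0,0,-3.95,-2.76,0.8,0,0,0,-3.95,-2.76,0.8,0,0,0,-3.95,-2.76,0.8,0,0,0,-3.95,-2.76,0.8,0,0,0,-3.95,-2.76,0.8,0,0,0,-3.95,-2.76,0.8,0,0,0,-3.95,-2.76,0.8,0,0,0],
  hand=8.8,
)

```text
clock: 1.9
tool_pos: [0.4038, 0.317, 0.2387]
eef_rot: [0.119, 0.993, 0.0, 0.0]
contact_force: [0.7, 0.1, 0.7]
opening: 0.994
```

Request:
carry_out(
  motion=[-3.95,-2.76,0.8,0,0,0,-3.95,-2.76,0.8,0,0,0,-3.95,-2.76,0.8,0,0,0,-3.95,-2.76,0.8,0,0,0,0,0,0,0,0,0.178,0,0,0,0,0,0.178,0,0,0,0,0,0.178,0,0,0,0,0,0.178],
)

```text
clock: 2.9
tool_pos: [0.5302, 0.1735, 0.2068]
eef_rot: [0.46, 0.888, 0.0, 0.0]
contact_force: [0.5, 0.7, -0.2]
opening: 0.997
```

Request:
carry_out(
  motion=[0,0,0,0,0,0.178,0,0,0,0,0,0.178,0,0,0,0,0,0.178,0,0,0,0,0,0.178,0,0,0,0,0,0.178,0,0,0,0,0,0.178,0,0,0,0,0,0],
)

```text
clock: 3.78
tool_pos: [0.5301, 0.1737, 0.2067]
eef_rot: [0.846, 0.533, 0.0, 0.0]
contact_force: [-0.2, -0.0, -1.4]
opening: 0.999
```

```bash
cat >> h.py <<'E'
def pose():
    s=monitor.get_state(); M=R.from_quat(s["eef_rot"]).as_matrix(); return s,np.array(s["tool_pos"]),M
def go(x,y,z,yaw):  # jaw (tool y) yaw deg, tool down -> shift cm in tool axes, rotvec in tool axes
    s,t,M=pose(); c,n=np.cos(np.radians(yaw)),np.sin(np.radians(yaw))
    T=np.array([[-n*-1,c,0],[-c,n,0],[0,0,-1]]) # cols x,y,z
    print("clk",s["clock"].round(2),"tcp",t.round(4),"jaw",np.degrees(np.arctan2(M[1,1],M[0,1])).round(2),"z",M[:,2].round(4),"F",np.round(s["contact_force"],2),"M",np.round(s["moment"],3),"open",np.round(s["opening"]*8.81,2),"q7",np.round(s["q"][6],2))
    print("shift cm",((np.array([x,y,z])-t)@M*100).round(2),"rot",R.from_matrix(M.T@T).as_rotvec().round(4))
E
python3 -c "
from h import *
go(.530,.1733,.150,-25.4)"
```

```text
Traceback (most recent call last):
  File "h.py", line 32, in go
    print("clk",s["clock"].round(2),"tcp",t.round(4),"jaw",np.degrees(np.arctan2(M[1,1],M[0,1])).round(2),"z",M[:,2].round(4),"F",np.round(s["contact_force"],2),"M",np.round(s["moment"],3),"open",np.round(s["opening"]*8.81,2),"q7",np.round(s["q"][6],2))
                ^^^^^^^^^^^^^^^^
AttributeError: 'float' object has no attribute 'round'
```

```bash
sed -i 's/\[-n\*-1,c,0\],\[-c,n,0\]/[-n,c,0],[c,n,0]/; s/s\["clock"\].round(2)/round(float(s["clock"]),2)/' h.py; python3 -c "
from h import *
go(.530,.1733,.076,-25.5)"
```

```text
clk 3.77 tcp [0.5301 0.1737 0.2067] jaw -25.54 z [ 4.e-04 -2.e-04 -1.e+00] F [-0.2  -0.05 -1.36] M [-0.096  0.095 -0.003] open 8.8 q7 -0.56
shift cm [-0.04  0.   13.07] rot [ 0.0004  0.0001 -0.0006]
```

Request:
carry_out(
  motion=[0,0,3,0,0,0,0,0,3,0,0,0,0,0,3,0,0,0,0,0,2,0,0,0,0,0,1.3,0,0,0,0,0,0.7,0,0,0,0,0,0,0,0,0],
)

```text
clock: 4.65
tool_pos: [0.5301, 0.1734, 0.0767]
eef_rot: [0.846, 0.533, 0.0, -0.0]
contact_force: [-0.2, -0.5, -0.4]
opening: 0.996
```

Request:
carry_out(
  motion=[0,0,0,0,0,0,0,0,0,0,0,0,0,0,0,0,0,0,0,0,0,0,0,0,0,0,0,0,0,0,0,0,0,0,0,0,0,0,0,0,0,0,0,0,0,0,0,0],
  hand=2.8,
  grip_force=30,
)

```text
clock: 5.65
tool_pos: [0.5294, 0.1736, 0.0767]
eef_rot: [0.846, 0.533, -0.0, -0.0]
contact_force: [-2.5, 0.9, 2.1]
opening: 0.382
```

```bash
python3 -c "
from h import *
go(.530,.1733,.206,-25.5)"
```

```text
clk 5.65 tcp [0.5294 0.1736 0.0767] jaw -25.65 z [-1.3e-03  3.0e-04 -1.0e+00] F [-2.55  0.86  2.12] M [ 0.185  0.669 -0.047] open 3.36 q7 -0.51
shift cm [-1.000e-02  5.000e-02 -1.293e+01] rot [-0.0013  0.0003 -0.0026]
```

Request:
carry_out(
  motion=[0,0,-1,0,0,0,0,0,-2.4,0,0,0,0,0,-2.4,0,0,0,0,0,-2.4,0,0,0,0,0,-2.4,0,0,0,0,0,-2.4,0,0,0,0,0,-1,0,0,0,0,0,0,0,0,0],
)

```text
clock: 6.65
tool_pos: [0.5303, 0.1733, 0.217]
eef_rot: [0.847, 0.532, 0.001, 0.0]
contact_force: [-0.6, 1.1, -4.2]
opening: 0.384
```

```bash
python3 -c "
from h import *
go(.5113,.0303,.200,-55.6)
p=snapshot('scene'); q=snapshot('top')
f=lambda i:cv2.resize(i[...,::-1],(400,480),interpolation=cv2.INTER_CUBIC)
cv2.imwrite('pics/c.png',np.hstack([f(p['frame'][130:250,110:210]),f(q['frame'][180:300,130:230])]))"
```

```text
clk 6.65 tcp [0.5303 0.1733 0.217 ] jaw -25.68 z [ 1.1e-03  2.0e-04 -1.0e+00] F [-0.57  1.13 -4.15] M [-0.089  0.091 -0.028] open 3.38 q7 -0.56
shift cm [-13.71   4.49   1.7 ] rot [ 0.0007 -0.0008  0.5222]
```

View pics/c.png

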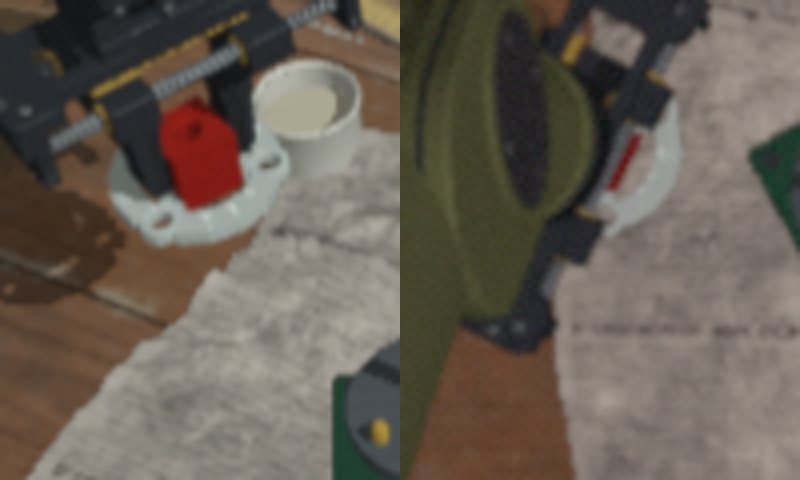

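Request:
carry_out(
  motion=[-2,0.65,0,0,0,0,-3.2,1.05,0,0,0,0,-3.3,1.1,0,0,0,0,-3.2,1.05,0,0,0,0,-2,0.65,0,0,0,0,0,0,0,0,0,0.174,0,0,0,0,0,0.174,0,0,0,0,0,0.174],
)

```text
clock: 7.75
tool_pos: [0.5104, 0.0284, 0.2163]
eef_rot: [0.956, 0.292, -0.001, 0.0]
contact_force: [-0.0, -0.2, -4.5]
opening: 0.386
```

Request:
carry_out(
  motion=[0,0,0,0,0,0,0,0,0,0,0,0],
)

```text
clock: 8.0
tool_pos: [0.5108, 0.0296, 0.2165]
eef_rot: [0.955, 0.297, -0.0, 0.0]
contact_force: [0.1, -0.3, -4.5]
opening: 0.384
```

```bash
python3 -c "
from h import *
go(.5113,.0303,.200,-55.6)
p=snapshot('scene'); q=snapshot('top')
f=lambda i:cv2.resize(i[...,::-1],(400,480),interpolation=cv2.INTER_CUBIC)
cv2.imwrite('pics/d.png',np.hstack([f(p['frame'][160:280,170:270]),f(q['frame'][180:300,200:300])]))"
```

```text
clk 8.0 tcp [0.5108 0.0296 0.2165] jaw -55.46 z [-9.e-04 -4.e-04 -1.e+00] F [ 0.08 -0.27 -4.48] M [-0.036  0.074 -0.032] open 3.38 q7 -0.67
shift cm [ 0.08 -0.03  1.65] rot [-0.0001  0.001   0.0025]
```

View pics/d.png

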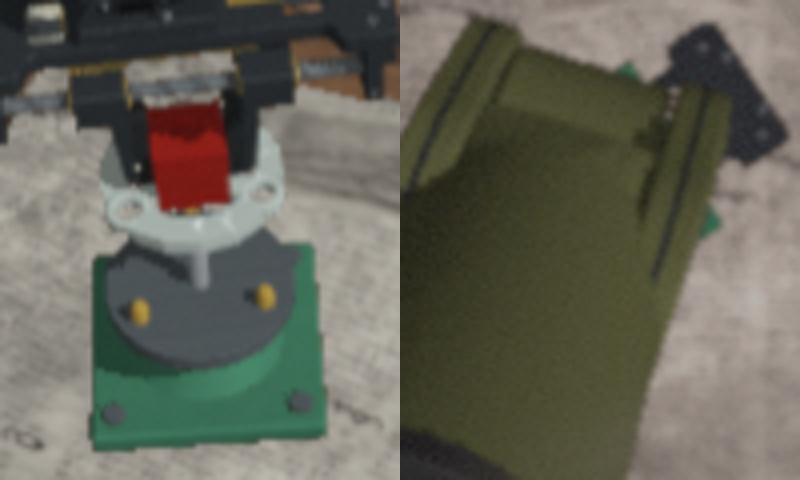

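Request:
carry_out(
  motion=[0.08,-0.03,0.8,0,0,0,0,0,0.8,0,0,0,0,0,0.5,0,0,0,0,0,0.3,0,0,0,0,0,0.2,0,0,0,0,0,0.2,0,0,0,0,0,0,0,0,0],
)

```text
clock: 8.98
tool_pos: [0.5117, 0.0311, 0.1887]
eef_rot: [0.955, 0.296, 0.0, -0.0]
contact_force: [0.2, 1.4, -4.2]
opening: 0.382
```

Request:
carry_out(
  motion=[0,0,0.2,0,0,0,0,0,0.2,0,0,0,0,0,0,0,0,0],
)

```text
clock: 9.35
tool_pos: [0.5117, 0.0311, 0.1845]
eef_rot: [0.955, 0.296, -0.0, -0.0]
contact_force: [-0.0, -0.2, -4.0]
opening: 0.382
```

```bash
python3 -c "
from h import *
go(.5113,.0303,.160,-55.6)"
```

```text
clk 9.35 tcp [0.5117 0.0311 0.1845] jaw -55.57 z [-3.e-04  1.e-04 -1.e+00] F [-0.04 -0.18 -4.02] M [-0.035  0.096 -0.025] open 3.37 q7 -0.65
shift cm [-0.08  0.05  2.45] rot [-0.0002  0.0002  0.0005]
```

Request:
carry_out(
  motion=[-0.07,0.05,0.4,0,0,0,0,0,0.6,0,0,0,0,0,0.6,0,0,0,0,0,0.6,0,0,0,0,0,0.4,0,0,0,0,0,0.3,0,0,0,0,0,0,0,0,0],
)

```text
clock: 10.22
tool_pos: [0.5114, 0.0303, 0.1555]
eef_rot: [0.955, 0.296, -0.0, -0.0]
contact_force: [-0.2, 0.3, -4.1]
opening: 0.384
```

```bash
python3 -c "
from h import *
go(.5113,.0303,.139,-55.6)
p=snapshot('scene')
f=lambda i:cv2.resize(i[...,::-1],(800,600),interpolation=cv2.INTER_CUBIC)
cv2.imwrite('pics/e.png',f(p['frame'][190:265,175:275]))"
```

```text
clk 10.22 tcp [0.5114 0.0303 0.1555] jaw -55.58 z [-3.e-04  1.e-04 -1.e+00] F [-0.15  0.3  -4.07] M [-0.035  0.144  0.019] open 3.38 q7 -0.63
shift cm [-0.01 -0.    1.65] rot [-0.0002  0.0002  0.0004]
```

View pics/e.png

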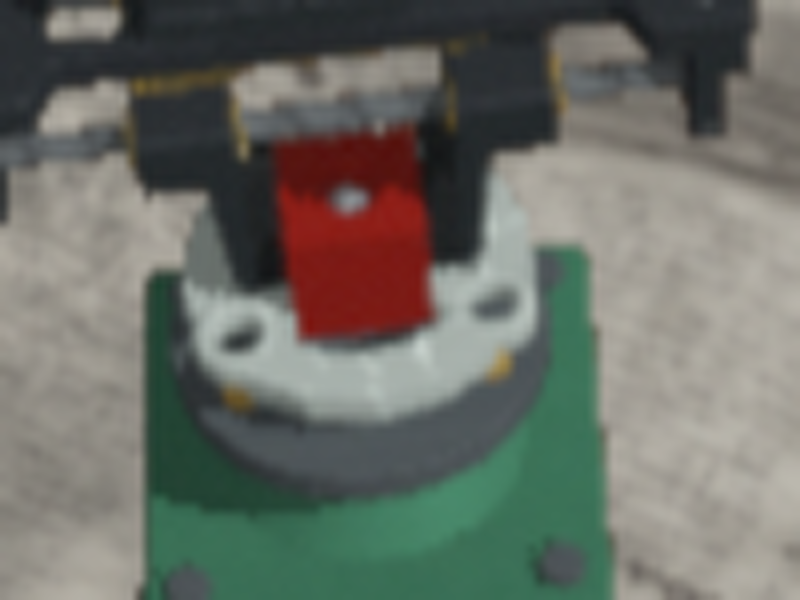

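The spindle shows in the bore at (350,198). The studs at (238,400) and (500,362) lie straight below the eyes at (235,335) and (492,302). I'll lower it gently.

Request:
carry_out(
  motion=[0,0,0.2,0,0,0,0,0,0.2,0,0,0,0,0,0.2,0,0,0,0,0,0.1,0,0,0,0,0,0,0,0,0],
)

```text
clock: 10.9
tool_pos: [0.5114, 0.0303, 0.1486]
eef_rot: [0.955, 0.296, -0.0, -0.0]
contact_force: [0.3, -0.4, -4.2]
opening: 0.381
```

Request:
carry_out(
  motion=[0,0,0.1,0,0,0,0,0,0.1,0,0,0,0,0,0.1,0,0,0,0,0,0,0,0,0],
)

```text
clock: 11.4
tool_pos: [0.5114, 0.0303, 0.1456]
eef_rot: [0.955, 0.296, -0.0, -0.0]
contact_force: [0.2, 0.1, -4.1]
opening: 0.385
```

Request:
carry_out(
  motion=[0,0,0.2,0,0,0,0,0,0.2,0,0,0,0,0,0.1,0,0,0,0,0,0,0,0,0],
)

```text
clock: 11.9
tool_pos: [0.5114, 0.0303, 0.1406]
eef_rot: [0.955, 0.296, -0.0, -0.0]
contact_force: [0.6, -0.1, -4.8]
opening: 0.384
```

Request:
carry_out(
  motion=[0,0,0.1,0,0,0,0,0,0.05,0,0,0,0,0,0,0,0,0],
)

```text
clock: 12.28
tool_pos: [0.5114, 0.0303, 0.1392]
eef_rot: [0.955, 0.296, -0.0, -0.0]
contact_force: [-0.5, -0.6, -4.1]
opening: 0.383
```

Request:
carry_out(
  motion=[0,0,0.05,0,0,0,0,0,0,0,0,0,0,0,0,0,0,0],
)

```text
clock: 12.65
tool_pos: [0.5115, 0.0303, 0.1388]
eef_rot: [0.955, 0.296, 0.0, -0.0]
contact_force: [0.1, -0.2, -4.4]
opening: 0.382
```

Request:
carry_out(
  motion=[0,0,0.05,0,0,0,0,0,0,0,0,0,0,0,0,0,0,0],
)

```text
clock: 13.02
tool_pos: [0.5115, 0.0303, 0.1384]
eef_rot: [0.955, 0.296, 0.0, -0.0]
contact_force: [-0.4, 1.2, 1.2]
opening: 0.381
```

Contact came at the home height. Releasing.

Request:
carry_out(
  motion=[0,0,0,0,0,0,0,0,0,0,0,0,0,0,0,0,0,0,0,0,0,0,0,0],
  hand=6,
)

```text
clock: 13.52
tool_pos: [0.5115, 0.0303, 0.1382]
eef_rot: [0.955, 0.296, 0.0, -0.0]
contact_force: [0.6, 0.0, 0.5]
opening: 0.683
```

Request:
carry_out(
  motion=[0,0,-0.8,0,0,0,0,0,-2,0,0,0,0,0,-3,0,0,0,0,0,-3,0,0,0,0,0,-2,0,0,0,0,0,0,0,0,0],
)

```text
clock: 14.28
tool_pos: [0.5122, 0.0303, 0.2477]
eef_rot: [0.955, 0.296, 0.002, 0.0]
contact_force: [-0.1, -0.0, 0.0]
opening: 0.681
```

```bash
python3 -c "
from h import *
go(.4995,-.199,.245,-55.6)
p=snapshot('scene'); w=cloud(p)
for m in finder.masks_of(p,'drive_ring')[:1]:
    k=m['pixels']; q=w[k]; q=q[~np.isnan(q[:,0])]; print(m['p'],m['extent'],np.histogram(q[:,2],np.arange(.05,.11,.004)))
    r=q[(q[:,2]<.076)&(q[:,2]>.064)]; A=np.c_[r[:,:2]-[.5113,.0303],np.ones(len(r))]; print('plane',np.linalg.lstsq(A,r[:,2],rcond=None)[0])
f=lambda i:cv2.resize(i[...,::-1],(800,600),interpolation=cv2.INTER_CUBIC)
cv2.imwrite('pics/f.png',f(p['frame'][190:265,175:275]))"
```

```text
clk 14.28 tcp [0.5122 0.0303 0.2477] jaw -55.57 z [ 3.5e-03  4.0e-04 -1.0e+00] F [-0.11 -0.04  0.01] M [-0.078  0.135  0.016] open 6.0 q7 -0.69
shift cm [-14.01  18.2    0.26] rot [ 0.0016 -0.0032  0.0005]
0.77 [198.5, 209.7, 240.7, 247.9] (array([  0,   0,  30, 104, 320, 371,  27,  23,  25,  19,  27,  95, 122,
         0]), array([0.05 , 0.054, 0.058, 0.062, 0.066, 0.07 , 0.074, 0.078, 0.082,
       0.086, 0.09 , 0.094, 0.098, 0.102, 0.106]))
plane [0.01686539 0.01158889 0.06995581]
```

View pics/f.png

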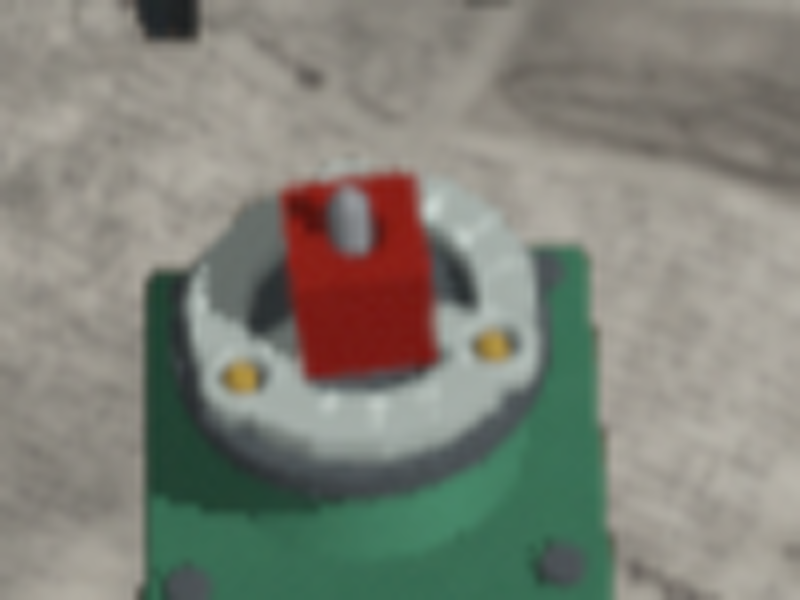

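Both visible studs, (242,378) and (494,345), stand through their eyes, and the ring is flat on the hub with the spindle through the boss. Next is the cap.

Request:
carry_out(
  motion=[-1.4,1.8,0,0,0,0,-2.8,3.7,0,0,0,0,-2.8,3.7,0,0,0,0,-2.8,3.6,0,0,0,0,-2.8,3.6,0,0,0,0,-1.4,1.8,3,0,0,0,0,0,4,0,0,0,0,0,2,0,0,0],
)

```text
clock: 15.38
tool_pos: [0.4973, -0.1988, 0.1532]
eef_rot: [0.955, 0.295, -0.002, -0.002]
contact_force: [0.5, 0.4, 1.0]
opening: 0.681
```

Request:
carry_out(
  motion=[0,0,0,0,0,0,0,0,0,0,0,0],
)

```text
clock: 15.62
tool_pos: [0.4989, -0.199, 0.1563]
eef_rot: [0.955, 0.296, -0.0, 0.0]
contact_force: [-0.3, -0.7, -0.3]
opening: 0.682
```

```bash
python3 -c "
from h import *
go(.4998,-.199,.069,-55.6)"
```

```text
clk 15.62 tcp [ 0.4989 -0.199   0.1563] jaw -55.58 z [-0. -0. -1.] F [-0.28 -0.71 -0.32] M [-0.062  0.15  -0.011] open 6.01 q7 -0.28
shift cm [0.08 0.05 8.73] rot [0.     0.     0.0003]
```

Request:
carry_out(
  motion=[0.08,0.05,2,0,0,0,0,0,2.5,0,0,0,0,0,2,0,0,0,0,0,1.3,0,0,0,0,0,0.7,0,0,0,0,0,0.2,0,0,0,0,0,0,0,0,0],
)

```text
clock: 16.5
tool_pos: [0.5001, -0.199, 0.0696]
eef_rot: [0.955, 0.296, 0.0, 0.0]
contact_force: [0.2, -0.5, -0.6]
opening: 0.679
```

Request:
carry_out(
  motion=[0,0,0,0,0,0,0,0,0,0,0,0,0,0,0,0,0,0,0,0,0,0,0,0,0,0,0,0,0,0],
  hand=2.6,
  grip_force=20,
)

```text
clock: 17.12
tool_pos: [0.4999, -0.199, 0.0694]
eef_rot: [0.955, 0.296, 0.0, 0.0]
contact_force: [0.3, -0.5, 1.9]
opening: 0.356
```

```bash
python3 -c "
from h import *
go(.5000,-.199,.200,-55.6)"
```

```text
clk 17.12 tcp [ 0.4999 -0.199   0.0694] jaw -55.57 z [ 4.e-04 -0.e+00 -1.e+00] F [ 0.26 -0.48  1.9 ] M [-0.027  0.15  -0.036] open 3.14 q7 -0.24
shift cm [ 1.000e-02  1.000e-02 -1.306e+01] rot [ 0.0002 -0.0003  0.0005]
```

Request:
carry_out(
  motion=[0,0,-1,0,0,0,0,0,-2.5,0,0,0,0,0,-3,0,0,0,0,0,-3,0,0,0,0,0,-3,0,0,0,0,0,-2,0,0,0,0,0,0,0,0,0],
)

```text
clock: 18.0
tool_pos: [0.5003, -0.1991, 0.2156]
eef_rot: [0.955, 0.296, 0.001, 0.001]
contact_force: [-0.7, 0.2, -1.0]
opening: 0.357
```

```bash
python3 -c "
from h import *
go(.5114,.0303,.215,-55.6)"
```

```text
clk 18.0 tcp [ 0.5003 -0.1991  0.2156] jaw -55.57 z [ 2.8e-03 -9.0e-04 -1.0e+00] F [-0.69  0.16 -1.03] M [-0.023  0.124  0.014] open 3.15 q7 -0.3
shift cm [ 13.89 -18.29   0.05] rot [ 0.0023 -0.0018  0.0006]
```

Request:
carry_out(
  motion=[1.4,-1.8,0,0,0,0,2.8,-3.7,0,0,0,0,2.8,-3.7,0,0,0,0,2.8,-3.7,0,0,0,0,2.7,-3.6,0,0,0,0,1.4,-1.8,0,0,0,0,0,0,0,0,0,0,0,0,0,0,0,0],
)

```text
clock: 19.0
tool_pos: [0.5106, 0.0292, 0.2138]
eef_rot: [0.955, 0.295, -0.001, 0.0]
contact_force: [0.4, -0.7, -1.7]
opening: 0.359
```

```bash
python3 -c "
from h import *
go(.5114,.0303,.170,-55.6)
p=snapshot('scene'); w=cloud(p)
for t in ('cap',):
  for m in finder.masks_of(p,t)[:1]:
    k=m['pixels']; q=w[k]; q=q[~np.isnan(q[:,0])]; print(m['p'],m['extent'],np.percentile(q,[5,50,95],axis=0).round(4))
f=lambda i:cv2.resize(i[...,::-1],(800,600),interpolation=cv2.INTER_CUBIC)
cv2.imwrite('pics/g.png',f(p['frame'][165:255,160:280]))"
```

```text
clk 19.0 tcp [0.5106 0.0292 0.2138] jaw -55.66 z [-9.0e-04 -1.2e-03 -1.0e+00] F [ 0.42 -0.71 -1.72] M [-0.102  0.154  0.038] open 3.16 q7 -0.64
shift cm [ 0.14 -0.05  4.38] rot [ 0.0004  0.0014 -0.0011]
0.82 [209.9, 188.6, 227.2, 211.4] [[0.4939 0.0122 0.1504]
 [0.503  0.0227 0.1748]
 [0.5197 0.0373 0.1783]]
```

View pics/g.png

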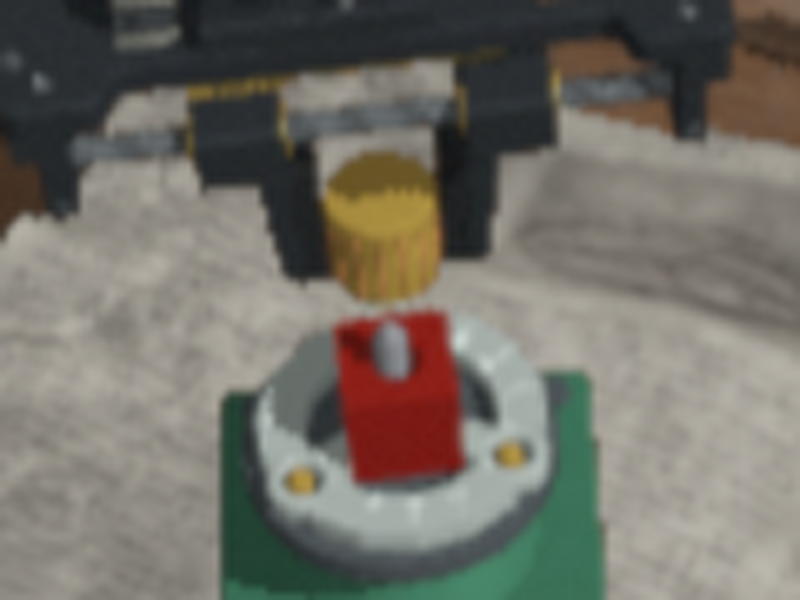

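Request:
carry_out(
  motion=[0,0,0.5,0,0,0,0,0,0.5,0,0,0,0,0,0,0,0,0,0,0,0,0,0,0],
)

```text
clock: 19.6
tool_pos: [0.511, 0.0305, 0.2041]
eef_rot: [0.955, 0.296, -0.0, -0.0]
contact_force: [-0.0, 0.6, -0.6]
opening: 0.36
```

```bash
python3 -c "
from h import *
go(.5114,.0303,.170,-55.6)"
```

```text
clk 19.6 tcp [0.511  0.0305 0.2041] jaw -55.58 z [-0.  0. -1.] F [-0.05  0.56 -0.65] M [-0.108  0.11  -0.027] open 3.17 q7 -0.63
shift cm [0.02 0.04 3.41] rot [-0.0001  0.      0.0003]
```

Request:
carry_out(
  motion=[0.02,0.04,0.6,0,0,0,0,0,0.6,0,0,0,0,0,0.6,0,0,0,0,0,0.3,0,0,0,0,0,0.2,0,0,0,0,0,0.2,0,0,0,0,0,0,0,0,0],
)

```text
clock: 20.48
tool_pos: [0.5114, 0.0304, 0.1792]
eef_rot: [0.955, 0.296, -0.0, -0.0]
contact_force: [-1.0, 0.1, -1.1]
opening: 0.359
```

Request:
carry_out(
  motion=[0,0,0.3,0,0,0,0,0,0.3,0,0,0,0,0,0.2,0,0,0,0,0,0.1,0,0,0,0,0,0,0,0,0],
)

```text
clock: 21.1
tool_pos: [0.5115, 0.0305, 0.1701]
eef_rot: [0.955, 0.296, 0.0, -0.0]
contact_force: [0.9, 0.8, -2.1]
opening: 0.36
```

Request:
carry_out(
  motion=[0,0,0.1,0,0,0,0,0,0.07,0,0,0,0,0,0,0,0,0],
)

```text
clock: 21.48
tool_pos: [0.5115, 0.0305, 0.1685]
eef_rot: [0.955, 0.296, 0.0, -0.0]
contact_force: [0.6, 0.4, -1.2]
opening: 0.362
```

Request:
carry_out(
  motion=[0,0,0.05,0,0,0,0,0,0,0,0,0,0,0,0,0,0,0],
)

```text
clock: 21.85
tool_pos: [0.5115, 0.0304, 0.168]
eef_rot: [0.955, 0.296, 0.0, -0.0]
contact_force: [0.5, 1.6, -0.9]
opening: 0.364
```

Request:
carry_out(
  motion=[0,0,0.05,0,0,0,0,0,0,0,0,0,0,0,0,0,0,0],
)

```text
clock: 22.22
tool_pos: [0.5115, 0.0304, 0.1675]
eef_rot: [0.955, 0.296, 0.0, -0.0]
contact_force: [1.8, 1.5, -0.4]
opening: 0.357
```

Within a fraction of a millimetre of the boss, so I'll release and back off.

Request:
carry_out(
  motion=[0,0,0,0,0,0,0,0,0,0,0,0,0,0,0,0,0,0,0,0,0,0,0,0],
  hand=6,
)

```text
clock: 22.72
tool_pos: [0.5113, 0.0303, 0.1675]
eef_rot: [0.955, 0.296, -0.0, -0.0]
contact_force: [0.3, 0.2, 0.4]
opening: 0.681
```

Request:
carry_out(
  motion=[0,0,-0.8,0,0,0,0,0,-2,0,0,0,0,0,-3,0,0,0,0,0,-3,0,0,0,0,0,-2,0,0,0,0,0,0,0,0,0],
)

```text
clock: 23.48
tool_pos: [0.5121, 0.0304, 0.277]
eef_rot: [0.955, 0.296, 0.002, 0.0]
contact_force: [-0.8, 1.0, 0.5]
opening: 0.682
```

```bash
python3 -c "
from h import *
p=snapshot('scene'); w=cloud(p)
for t in ('cap','drive_ring','glue_pot','thread_spool','rubber_stamp'):
  for m in finder.masks_of(p,t)[:1]:
    q=w[m['pixels']]; q=q[~np.isnan(q[:,0])]; print(t,m['p'],np.median(q,0).round(4),np.percentile(q[:,2],[3,97]).round(4))
f=lambda i:cv2.resize(i[...,::-1],(800,600),interpolation=cv2.INTER_CUBIC)
cv2.imwrite('pics/i.png',f(p['frame'][180:270,160:280]))"
```

```text
cap 0.72 [0.5043 0.0256 0.1271] [0.1    0.1313]
drive_ring 0.68 [0.4995 0.0207 0.0694] [0.0605 0.0975]
glue_pot 0.45 [0.6838 0.2096 0.0225] [0.0089 0.0373]
thread_spool 0.58 [ 0.703  -0.2136  0.0406] [0.0027 0.0502]
rubber_stamp 0.69 [ 0.7544 -0.0274  0.0196] [0.0039 0.0521]
```

View pics/i.png

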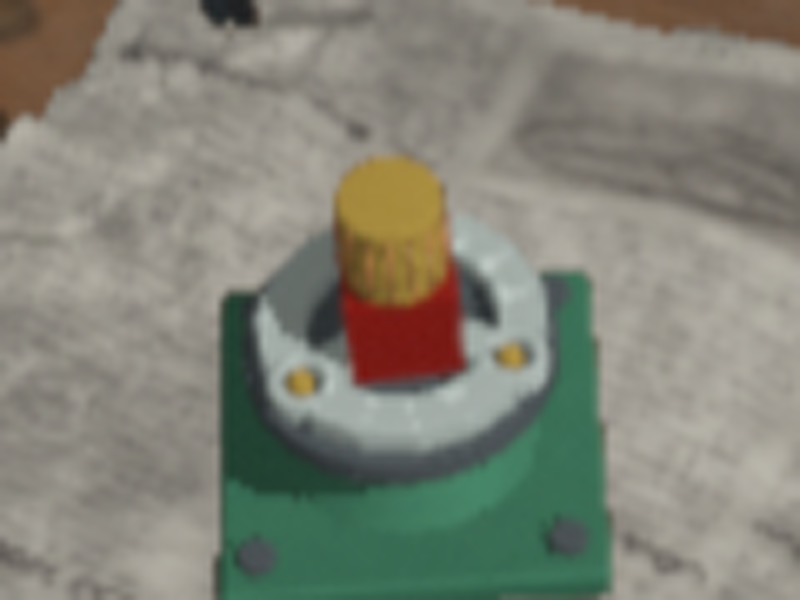

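The cap stands upright on the boss. Its top measures 0.131 against 0.130 nominal, and the studs show in their eyes at (302,381) and (513,355). The bystanders haven't moved (the glue pot is partly hidden by the arm).

```bash
python3 -c "
from plant import workorder
print(workorder.finish_job())"
```

```text
the job is handed in; nothing more can be done
None
```

The drive ring is home on the hub and the cap sits on its red boss. I handed the job in at about 23.5 s on the robot clock.

- **Ring:** I found the stud angle in the top camera (34.4° mod 120) and turned the gripped ring 30° to match. It went over the spindle and studs with no force felt until about 5 N at home height. I never had to force it round.
- **Cap:** I lowered it over the spindle to within the last fraction of a millimetre of the boss, then let go and backed off about 11 cm.
- **Last checks:** The final picture shows the cap upright on the boss, its top at 0.131 m against 0.130 m nominal. Two studs show through their eyes; the third is hidden behind the boss and cap. A plane fitted to the ring's depth points before the cap went on tilted about 1°, within the camera's noise, and the ring looked flat in the picture.
- **Bystanders:** The thread spool and rubber stamp read the same positions as at the start. The glue pot read about 6 mm off in y, with low confidence because the arm partly hid it in that view. Nothing came near it, so I put that down to the hidden view.

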